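Clamp a drilled acrylic strip in the 3-2-1 fixture with its press-and-twist clamp

ROBOT

A 6-joint arm with a two-finger parallel gripper is mounted at the origin on a cart in front of the work surface, level with it; the furniture and walls round the work are solid. World frame = base frame: x ahead of the robot, y to its left, z up, the work surface at z = 0. Lengths are in m, angles in degrees, forces in N, time in s.
With the tool pointing down it reaches from about 0.25 to 0.725 m from the base axis. Payload 9.7 kg.
Tool frame: the origin (TCP) lies on the mounting face of the last link; the fingertips stand 173 mm ahead of it and the grasp point (between the pads) lies 155 mm ahead of it; z points along the fingers, y is the line along which they close (so a half turn about z gives the same grasp; the last joint's range is limited). The gripper opens to 85 mm and grips with 20 to 120 N. Pads are 22 mm wide; open, the fingers measure 114 mm over their backs; the gripper's body (76 mm by 85 mm) begins 54 mm behind the grasp point. The pads swing forward as they close: fully open they stand 13 mm farther back than shut.
Start: joints at [-70.932, 4.979, 10.078, 95.1, 0, 90], TCP at [0.18, -0.52, 0.405] pointing down, gripper open.
Joint ranges: [-179.16, 179.16], [-48.56, 103.87], [-65.8, 70.77], [-126.05, 130.52], [-82.76, 87.17], [-180, 180]. Speed limits (degrees/s): [127.2, 127.2, 147.25, 180, 180, 180].

INTERFACE

Orientations are given as [roll, pitch, yaw] about the fixed x, y, z axes, in that order (R = Rz(yaw) Ry(pitch) Rx(roll)).
In Python, from workcell import bot, camera, camera_model, outline_of, pinpoint gives the robot as it stands.
- The arm moves only by the tool move_arm, never from a script. Its arguments are lists of equal length, an entry for each row: "jaw": the closure, from 0 (fully open) to 1 (shut); "delta_pos": the shift along the world's x, y, z in m, a list of three; "yaw": the turn about the world's z in rad. In form: {"jaw": [jaw, ...], "delta_pos": [[dx, dy, dz], ...], "yaw": [yaw, ...]}. A call has 1 to 10 rows; each row shifts and turns the commanded pose from where the row before left it; what a row does not reach is not made up. A row lasts 1/12 s, in which the tool goes at most 41.7 mm and 7.16 degrees, less where a joint would pass 70% of its speed; a pose out of reach is approached as far as the arm can. A call with a gripper value outside its range is refused whole. The fingers move at their own pace and stop on an object; "force" is the grip in N (left out, the last holds). Time passes only in rows, so rows that do not move let the fingers close. It gives the time, the measured TCP pose, the force, the opening and the grip force at its end, in the units of the state.
- bot.get_obs(): the state, without advancing time (a new reading comes with each control period).
- camera(name): name is "scene" or "top"; returns the picture (420x560x3 uint8, red, green, blue); there is no depth.
- camera_model(name): a dict with "fx", "fy", "cx", "cy" (pixels), "R" (3x3) and "t" (3): a world point X has camera coordinates R X + t. Camera axes: x right, y down, z forward; pixel columns grow to the right and rows downward; lengths in m; the calibration is good to about 2 mm. A picture is of the moment at which its call begins. camera_model takes no time and is no camera call.
- bot.job_done(): hands the job in; it is judged then, once.
Trained networks look in the newest picture that a camera, given by its name, has taken for a name from the list of things; names that differ only in an ending like _2 or _b are one class to them, and where a whole thing is asked for, a point or a joint stands for the part that bears it (a point fixed in the world has none). Each returns a list of dicts, best first, with "confidence" (0 to 1); they miss things now and then, are a little off and sometimes report something else, mostly with a low value. They report only what shows in the picture. A call takes as long as a camera call.
- outline_of(camera, thing): "mask" (420x560 bool, what is visible of it) and "xy" ([column, row] in pixels, amid what is visible of it).
- pinpoint(camera, thing): "xy" ([column, row] in pixels: a listed point, or the origin of a listed thing).
The state is a dict: "time": time; "q": joint angles; "qd": joint speeds; "joint_efforts": joint torques, N m; "ee_pos": TCP position; "tcp_rot": TCP orientation; "wrist_force": force on the tool from outside, world axes, zero at the start; "torque": the same for the moment, N m; "opening": finger opening in m; "grasp_force": force on a finger pad.
Only numpy, scipy, OpenCV 4.12 (cv2) and the standard library are available. Lean on these libraries where they do the work, as an engineer would, in place of code of your own. Each camera call takes 0.05 s, during which the arm holds its last target. There are 200 camera calls.

TASK

Release the fixture's empty clamp: press its red T-knob in along its leaning axis, turn it anticlockwise and let it spring right out. Then lay the clear acrylic strip on the fixture's raised bed and push it home, touching both back dowels and the end dowel. Then press the knob fully in again and turn it clockwise until it stays locked in, its rubber nose bearing on the strip's edge, and let go; do not disturb the oil can, tape, screwdriver or pliers.

Things in the scene. Friction and masses are not known exactly. Their poses are not given: they have to be found in the camera images.
- fixture: Fixed work-holding fixture: aluminium plate (x -129 to 61, y -125 to 125 mm, 16 thick), black raised bed (52 x 180, top at z 24), three 12 mm steel dowels, tops at z 38. Origin: bench level, under the centre of a strip that is home; x to the back dowels (away from the robot), y to the end dowel. A home strip: origin at (0, 0, 24) mm, long side along y.
- bed (a point): Centre of the raised bed's top face, axes as the fixture's. Dowel centres from here (x, y) mm: back (37, 72) and (37, -72), end (0, 106); they stand 14 mm above the bed. The blue clamp post fills x -122 to -66, y -80 to -4, up to 75 mm above the bed; its inclined head overhangs forward to x -38 from 35 mm above the bed up. In front of the strip at positive y is clear.
- clamp_axis (a point): Fixed point on the clamp's axis: the top front edge of a home strip, at (-31, -42, 31) mm in the fixture. z points up the axis, leaning 33 degrees from vertical towards the fixture's -x: (-0.545, 0, 0.839). Up this axis: the steel sleeve (36 mm diameter) from 46 to 110 mm, the knob's flange face at 151 mm released, 129 locked, 119 fully pressed.
- strip: Loose clear acrylic strip with a long window, 62 x 200 mm, 7 mm thick, about 85 g. Origin: centre of its underside; long side along y, z up. Side rails 17 mm wide, window 28 x 144 mm. Starts flat on the bench; either end may go to the end dowel. Can be gripped across its 62 mm width.
- knob (a point): On the clamp's axis at the upper face of the knob's black round flange (52 mm diameter), where fingertips can rest to press. z points out along the leaning axis, x along the red T-bar (64 mm long, 14 thick, 22 high above the flange; a white line marks its +x half). Moves and turns with the knob; locked, the bar lies along the fixture's y.
- clamp_stroke (a joint): How far the knob is pressed in, m: 0 sprung right out, 0.022 locked, 0.032 fully in (stop). The return spring pushes out with 4.4 N at 0, 11 N at 0.032; the nose on a strip adds up to 8 N.
- clamp_turn (a joint): Turn of the knob, rad, growing clockwise for someone looking at the knob's top: 0 released, 1.22 (70 degrees) locked, stops at both. A cross pin runs in a J-slot: it turns only while pressed in past 0.0285. Let go at 1.22 it springs back to 0.022 into a notch and stays; let go at 0 it springs out to 0. Starts locked (0.022, 1.22).
- clamp_nose: Sprung rubber ball nose, 10 mm diameter; origin: its centre. Released it stands 24 mm up the axis from the strip's edge: a strip up to 7 mm short of the back dowels can be lowered past it, and it clears a strip on the bed by 13 mm. Locked it bears on the top front edge of a home strip with 3 to 4 N.
- oil_can: Bystander: yellow oil can, 79 mm diameter, 161 mm tall, standing behind the work. Origin: centre of its underside. Leave it alone.
- masking_tape: Bystander: roll of masking tape lying flat, 97 mm diameter, 24 mm high, behind the work. Origin: centre of its underside. Leave it alone.
- screwdriver: Bystander: screwdriver with red handle, 209 mm long, 30 mm thick, lying in front of the work, length along its x. Origin: centre of its underside. Leave it alone.
- pliers: Bystander: blue-handled pliers, 176 x 54 x 12 mm, lying in front of the work, length along its x. Origin: centre of its underside. Leave it alone.

How it is judged:
By the outcome, as a careful person would: the job done as asked, in the order asked, and still so for the second after the job is handed in, with the robot touching nothing.
It also fails if it takes over 72 s, if anything falls off the work surface, if the arm or the gripper's body presses on something with over 40 N, if the wrist force passes 120 N, or if a joint passes its speed limit or range.

## Working session

There is one attempt and no reset: what is moved stays moved. The work goes in short steps, Python scripts to look and compute and a tool call to move; the robot and the scene stay as the last step left them, time stands still between calls to the robot, and variables do not carry over. Pictures are saved under pics/ and viewed, at most 10 in all, crops included, and the job is handed in when it is done.

Besides the shell and the picture viewer there is one more tool, called after "Emit:" as name(argument=value, ...), one argument or row to a line, values as JSON. move_arm: Moves the arm, as the interface text tells. Its arguments: {"type":"object","properties":{"jaw":{"type":"array"},"delta_pos":{"type":"array"},"yaw":{"type":"array"},"force":{"type":"number"}},"required":["jaw","delta_pos","yaw"]}

```bash
ls; mkdir -p pics; cat > h.py <<'E'
import numpy as np,cv2
from workcell import bot,camera,camera_model,outline_of,pinpoint
def ray(cam,xy):
    m=camera_model(cam);R=np.array(m['R']);t=np.array(m['t'])
    d=R.T@np.array([(xy[0]-m['cx'])/m['fx'],(xy[1]-m['cy'])/m['fy'],1.]);return -R.T@t,d/np.linalg.norm(d)
def atz(cam,xy,z):
    c,d=ray(cam,xy);return c+d*(z-c[2])/d[2]
def tri(l):
    A=np.zeros((3,3));b=np.zeros(3)
    for cam,xy in l:
        c,d=ray(cam,xy);P=np.eye(3)-np.outer(d,d);A+=P;b+=P@c
    X=np.linalg.solve(A,b);return X,[round(1e3*float(np.linalg.norm(np.cross(X-ray(*q)[0],ray(*q)[1]))),1) for q in l]
def proj(cam,X):
    m=camera_model(cam);p=np.array(m['R'])@np.array(X)+np.array(m['t']);return np.array([m['fx']*p[0]/p[2]+m['cx'],m['fy']*p[1]/p[2]+m['cy']])
E
python3 - <<'E'
from h import *
np.set_printoptions(precision=4,suppress=True)
for c in('scene','top'):
    cv2.imwrite(f'pics/{c}0.png',camera(c)[:,:,::-1])
    print(c,ray(c,(280,210)),camera_model(c)['fx'])
P={}
for n in ['bed','clamp_axis','knob','strip','fixture','clamp_nose','oil_can','masking_tape','screwdriver','pliers']:
    for c in('scene','top'):
        r=pinpoint(c,n); P[n,c]=r
        print(n,c,[(np.round(q['xy'],1),round(q['confidence'],2)) for q in r[:2]])
    if P[n,'scene'] and P[n,'top']:
        print('   tri',tri([(c,P[n,c][0]['xy']) for c in('scene','top')]))
print(bot.get_obs())
E
```

```text
pics
scene (array([0.0823, 0.4914, 1.0029]), array([ 0.3991, -0.4674, -0.7889])) 529.8416635950596
top (array([0.4394, 0.0099, 1.3629]), array([ 0.1151, -0.0122, -0.9933])) 519.7146905870668
bed scene [(array([295.5, 187.6]), 0.55), (array([296.3, 195.9]), 0.45)]
bed top [(array([342.1, 213.6]), 0.58)]
   tri (array([ 0.5882, -0.1643,  0.0292]), [4.4, 4.4])
clamp_axis scene [(array([317.8, 183.1]), 0.79)]
clamp_axis top [(array([356.7, 227.9]), 0.9)]
   tri (array([ 0.5495, -0.1994,  0.0447]), [3.9, 3.9])
knob scene [(array([344.8, 171.9]), 0.79)]
knob top [(array([361.7, 252. ]), 0.68)]
   tri (array([ 0.483 , -0.1975,  0.1348]), [1.3, 1.3])
strip scene [(array([213.6, 271.9]), 0.96)]
strip top [(array([228.6, 217.3]), 0.75)]
   tri (array([0.5776, 0.1284, 0.0148]), [1.7, 1.7])
fixture scene [(array([296.4, 196.1]), 0.95)]
fixture top [(array([344.9, 210.9]), 0.59), (array([198.4, 141.2]), 0.38)]
   tri (array([ 0.5999, -0.1808, -0.0273]), [2.1, 2.1])
clamp_nose scene []
clamp_nose top []
oil_can scene [(array([246.8, 156.3]), 0.55)]
oil_can top [(array([343.8, 140.8]), 0.63)]
   tr
[... 287 characters left out ...]
, 297.7]), 0.7)]
   tri (array([0.3695, 0.1626, 0.0177]), [0.2, 0.2])
pliers scene [(array([376.1, 241.3]), 0.83)]
pliers top [(array([345.9, 299.8]), 0.8)]
   tri (array([ 0.3635, -0.1769,  0.0038]), [0.9, 0.9])
{'time': 1.1, 'q': array([-70.9307,   4.9781,  10.0792,  95.099 ,   0.0021,  90.0006]), 'qd': array([-0.0224,  0.035 ,  0.0686,  0.068 , -0.0928,  0.0045]), 'joint_efforts': array([ -0.0005, -52.011 ,  46.4867,   0.0015,   0.0001,  -0.    ]), 'ee_pos': array([ 0.1797, -0.5198,  0.4047]), 'tcp_rot': array([179.9979,  -0.0021,  19.0687]), 'wrist_force': array([-0.1929, -0.146 , -0.0123]), 'torque': array([-0.0165,  0.0199, -0.0405]), 'grasp_force': 0.0, 'opening': 0.08538132873544976}
```

```bash
python3 - <<'E'
import cv2
s=cv2.imread('pics/scene0.png');t=cv2.imread('pics/top0.png')
cv2.imwrite('pics/a.png',cv2.resize(s[100:340,180:480],None,fx=2.5,fy=2.5,interpolation=2))
cv2.imwrite('pics/b.png',cv2.resize(t[120:330,160:440],None,fx=2.8,fy=2.8,interpolation=2))
E
```

```text
(no output)
```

View pics/a.png

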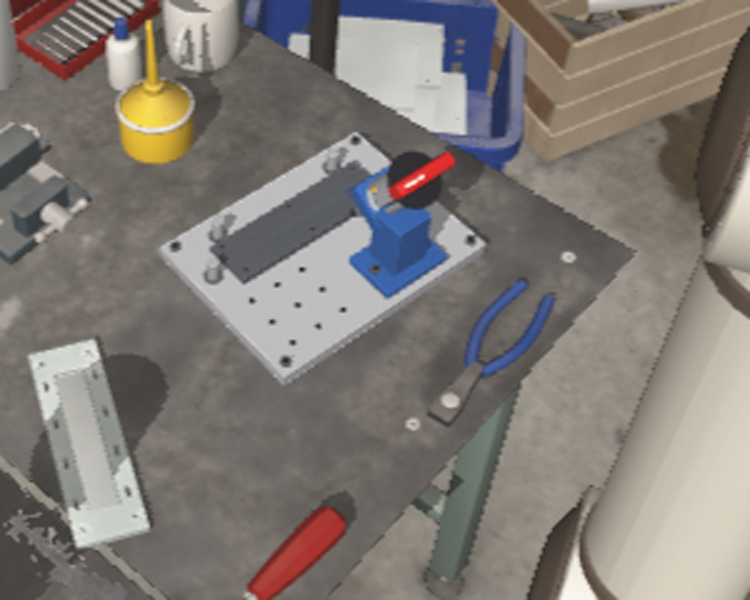

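View pics/b.png

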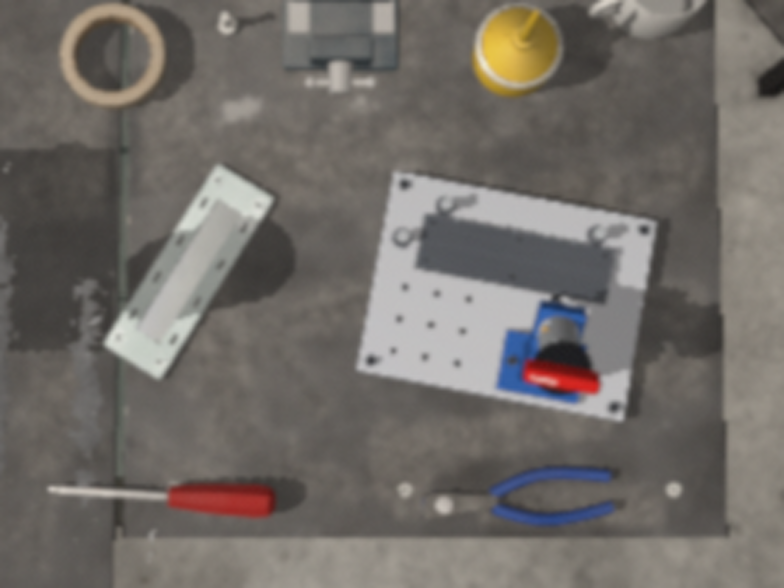

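```bash
cat > fit.py <<'E'
from h import *
from scipy.optimize import least_squares
np.set_printoptions(precision=4,suppress=True)
def F(p,X):
    c,s=np.cos(p[2]),np.sin(p[2]);return np.array([p[0]+c*X[0]-s*X[1],p[1]+s*X[0]+c*X[1],X[2]])
def edgefit(imgs,p,edges,n=40,w=4,verbose=True):
    G={c:cv2.GaussianBlur(cv2.cvtColor(im,cv2.COLOR_RGB2GRAY),(0,0),.8).astype(np.float32) for c,im in imgs.items()}
    for it in range(5):
        M=[]
        for c in imgs:
            for ei,(A,B,sgn) in enumerate(edges):
                A,B=np.array(A),np.array(B);a,b=proj(c,F(p,A)),proj(c,F(p,B));nr=np.array([b[1]-a[1],a[0]-b[0]]);nr/=np.linalg.norm(nr)
                for t in np.linspace(.06,.94,n):
                    q=a+(b-a)*t;s=np.arange(-w,w+.01,.25)
                    v=cv2.remap(G[c],(q[0]+s*nr[0]).astype(np.float32)[None],(q[1]+s*nr[1]).astype(np.float32)[None],1)[0]
                    g=np.gradient(v)*sgn;k=g.argmax()
                    if g[k]>2.5:M.append((c,A+(B-A)*t,nr,q+s[k]*nr,ei))
        f=lambda p:[m[2]@(proj(m[0],F(p,m[1]))-m[3]) for m in M]
        r=least_squares(f,p,loss='soft_l1',f_scale=.5,x_scale=[.01,.01,.03]);p=r.x;w=max(2,w-.5)
    if verbose:
        R=np.array(f(p));print('fit',p[:2],np.degrees(p[2]),len(M))
        for c in imgs:
            for ei in range(len(edges)):
                k=[abs(x) for x,m in zip(R,M) if m[0]==c and m[4]==ei];print(c,ei,len(k),np.median(k) if k else None)
    return p
E
cat > t.py <<'E'
from fit import *
imgs={c:cv2.imread(f'pics/{c}0.png')[:,:,::-1].copy() for c in('scene','top')}
C={'top':[(393,171),(658,217),(622,420),(357,371)],'scene':[(161,248),(357,133),(487,243),(284,378)]}
K=np.array([(61,125,16),(61,-125,16),(-129,-125,16),(-129,125,16)])/1e3
px={'top':lambda q:(q[0]/2.8+160,q[1]/2.8+120),'scene':lambda q:(q[0]/2.5+180,q[1]/2.5+100)}
f=lambda p:np.concatenate([proj(c,F(p,K[i]))-px[c](C[c][i]) for c in C for i in range(4)])
r=least_squares(f,[.59,-.165,-.17],x_scale=[.01,.01,.1]);print('corners',r.x,np.degrees(r.x[2]),np.abs(r.fun).max())
for cs in (['top'],['scene'],['top','scene']):
    # bright inside; sign: normal direction nr=(dy,-dx) of a->b
    p=r.x.copy();best=None
    E=[(K[0],K[1],-1),(K[1],K[2],-1),(K[2],K[3],-1),(K[3],K[0],-1)]
    p=edgefit({c:imgs[c] for c in cs},p,E[:2])
    p=edgefit({c:imgs[c] for c in cs},p,E)
for n,X in dict(bed=(0,0,.024),clamp_axis=(-.031,-.042,.031),knob=(-.1013,-.042,.1392)).items():
    print(n,F(p,X),proj('scene',F(p,X)),proj('top',F(p,X)))
for c in('scene','top'):
    m=outline_of(c,'strip')[0];print(m['confidence'],m['mask'].sum());np.save(f'm_{c}.npy',m['mask'])
    q=cv2.minAreaRect(np.argwhere(m['mask'])[:,::-1].astype(np.float32))
    b=cv2.boxPoints(q);print(c,b.round(1).tolist(),[atz(c,x,.0035).round(4).tolist() for x in b])
E
python3 t.py
```

```text
corners [ 0.5874 -0.1728 -0.1852] -10.613034097228661 1.6440604592642956Traceback (most recent call last):
  File "t.py", line 12, in <module>
    p=edgefit({c:imgs[c] for c in cs},p,E[:2])
  File "fit.py", line 19, in edgefit
    r=least_squares(f,p,loss='soft_l1',f_scale=.5,x_scale=[.01,.01,.03]);p=r.x;w=max(2,w-.5)
    return func(*args, **kwargs)
    vector_fun = VectorFunction(
        fun_wrapped,
    ...<6 lines>...
        workers=workers
    )
    self.J, dct = approx_derivative(
                  ~~~~~~~~~~~~~~~~~^
        self.fun_wrapped, self.x, f0=self.f, **finite_diff_options
        ^^^^^^^^^^^^^^^^^^^^^^^^^^^^^^^^^^^^^^^^^^^^^^^^^^^^^^^^^^
    )
    ^
    J, _nfev = _dense_difference(fun_wrapped, x0, f0, h,
               ~~~~~~~~~~~~~~~~~^^^^^^^^^^^^^^^^^^^^^^^^
                             use_one_sided, method,
                             ^^^^^^^^^^^^^^^^^^^^^^
                             mf)
                             ^^^
    df = [f_eval - f0 for f_eval in f_evals]
                                    ^^^^^^^
    f = np.atleast_1d(self.fun(x, *self.args, **self.kwargs))
                      ~~~~~~~~^^^^^^^^^^^^^^^^^^^^^^^^^^^^^^
    return np.atleast_1d(self.fun(x))
                         ~~~~~~~~^^^
    return self.f(x, *self.args, **self.kwargs)
           ~~~~~~^^^^^^^^^^^^^^^^^^^^^^^^^^^^^^
  File "fit.py", line 18, in <lambda>
    f=lambda p:[m[2]@(proj(m[0],F(p,m[1]))-m[3]) for m in M]
                      ~~~~^^^^^^^^^^^^^^^^
  File "h.py", line 14, in proj
    m=camera_model(cam);p=np.array(m['R'])@np.array(X)+np.array(m['t']);return np.array([m['fx']*p[0]/p[2]+m['cx'],m['fy']*p[1]/p[2]+m['cy']])
ValueError: time passes only in moves, steps and waits
```

```bash
sed -i 's/^def ray/import functools\n_cm=camera_model\ncamera_model=functools.lru_cache(None)(lambda c:_cm(c))\ndef ray/' h.py; python3 t.py
```

```text
corners [ 0.5874 -0.1728 -0.1852] -10.613034097228661 1.6440604592642956
fit [ 0.5894 -0.1718] -10.875568233878582 80
top 0 40 0.22058733354512627
top 1 40 0.21432703568836814
fit [ 0.5894 -0.1712] -10.877593068140099 160
top 0 40 0.20504400504882925
top 1 40 0.29384199204673794
top 2 40 0.2108338960574676
top 3 40 0.2078769139933208
fit [ 0.5879 -0.1732] -10.814039717723073 69
scene 0 40 0.21038844854701225
scene 1 29 0.03534167713420461
fit [ 0.5881 -0.1713] -10.914645745695363 148
scene 0 40 0.03228748517512245
scene 1 28 0.7089776564755879
scene 2 40 0.05150699879242508
scene 3 40 1.0513012552908285
fit [ 0.5888 -0.1722] -10.817455356020233 148
top 0 40 0.2409977537595654
top 1 40 0.2531040365419168
scene 0 40 0.24168521680842062
scene 1 28 0.29819956572641076
fit [ 0.5888 -0.1712] -10.922914612771285 308
top 0 40 0.2579406314348961
top 1 40 0.2434299069882936
top 2 40 0.2566570600388657
top 3 40 0.27073676680157777
scene 0 40 0.23143048059389643
scene 1 28 0.761224217943387
scene 2 40 0.274284938199561
scene 3 40 0.9948280208667455
bed [ 0.5888 -0.1712  0.024 ] [298.8638 187.3221] [343.4509 212.2471]
clamp_axis [ 0.5504 -0.2066  0.031 ] [320.6249 185.0095] [357.7113 226.7698]
knob [ 0.4814 -0.1932  0.1392] [345.0346 172.0134] [359.9161 252.1641]
0.88 2290
scene [[189.5, 242.39999389648438], [218.6999969482422, 234.39999389648438], [240.10000610351562, 311.79998779296875], [210.89999389648438, 319.8999938964844]] [[0.6819, 0.1067, 0.0035], [0.6476, 0.0467, 0.0035], [0.4746, 0.1567, 0.0035], [0.507, 0.2097, 0.0035]]
0.73 1756
top [[197.1999969482422, 242.3000030517578], [236.6999969482422, 178.0], [257.29998779296875, 190.60000610351562], [217.8000030517578, 254.89999389648438]] [[0.5118, 0.2096, 0.0035], [0.6822, 0.1079, 0.0035], [0.6484, 0.0533, 0.0035], [0.4789, 0.1555, 0.0035]]
```

Emit:
move_arm(
  jaw=[0.6,0.6,0.6,0.6,0.6,0.6,0.6,0.6,0.6,0.6],
  delta_pos=[
    [0.016,0.018,0],
    [0.016,0.018,0],
    [0.016,0.018,0],
    [0.016,0.018,0],
    [0.016,0.018,0],
    [0.016,0.018,0],
    [0.016,0.018,0],
    [0.016,0.018,0],
    [0.016,0.018,0],
    [0.016,0.018,0],
  ],
  yaw=[-0.115,-0.115,-0.115,-0.115,-0.115,-0.115,-0.115,-0.115,-0.115,-0.115],
  force=60,
)

```text
time: 2.03
ee_pos: [0.3339, -0.3449, 0.4048]
tcp_rot: [-179.6, -0.0, -46.1]
wrist_force: [1.1, -0.1, 0.0]
opening: 0.0338
grasp_force: 0.0
```

Emit:
move_arm(
  jaw=[0.6,0.6,0.6,0.6,0.6,0.6,0.6,0.6,0.6],
  delta_pos=[
    [0.016,0.018,0],
    [0.016,0.018,0],
    [0.016,0.018,0],
    [0.016,0.018,0],
    [0.016,0.018,0],
    [0.016,0.018,0],
    [0.016,0.018,0],
    [0.016,0.018,0],
    [0,0,0],
  ],
  yaw=[-0.115,-0.115,-0.115,-0.115,-0.115,-0.115,-0.115,-0.115,0],
)

```text
time: 2.78
ee_pos: [0.132, -0.3867, 0.3999]
tcp_rot: [-165.3, 0.4, -75.1]
wrist_force: [0.5, 0.3, 0.1]
opening: 0.0337
grasp_force: 0.0
```

```bash
python3 -c "
from h import *
o=bot.get_obs();print({k:np.round(o[k],3) for k in('q','qd','ee_pos','tcp_rot')})"
```

```text
{'q': array([-75.118, -14.297,  -8.864,  95.815,  14.692, 179.941]), 'qd': array([ 4.   ,  1.787,  1.782, -1.239, -1.397, -0.084]), 'ee_pos': array([ 0.132, -0.387,  0.4  ]), 'tcp_rot': array([-165.308,    0.367,  -75.061])}
```

Emit:
move_arm(
  jaw=[0.6],
  delta_pos=[
    [0,0,0],
  ],
  yaw=[0],
)

```text
time: 2.87
ee_pos: [0.1341, -0.3872, 0.4]
tcp_rot: [-165.4, 0.3, -74.8]
wrist_force: [0.7, -0.1, -0.2]
opening: 0.0342
grasp_force: 0.0
```

Emit:
move_arm(
  jaw=[0.6,0.6,0.6,0.6,0.6,0.6,0.6,0.6],
  delta_pos=[
    [0,0,0],
    [0,0,0],
    [0,0,0],
    [0,0,0],
    [0,0,0],
    [0,0,0],
    [0,0,0],
    [0,0,0],
  ],
  yaw=[0.12,0.12,0.12,0.12,0.12,0.12,0.12,0.12],
)

```text
time: 3.53
ee_pos: [0.1363, -0.3875, 0.3995]
tcp_rot: [-165.3, 0.4, -19.2]
wrist_force: [0.7, -0.1, 0.5]
opening: 0.0342
grasp_force: 0.0
```

Emit:
move_arm(
  jaw=[0.6,0.6,0.6,0.6,0.6,0.6,0.6,0.6,0.6,0.6],
  delta_pos=[
    [0.028,0.007,0.005],
    [0.028,0.007,0.005],
    [0.028,0.007,0.005],
    [0.028,0.007,0.005],
    [0.028,0.007,0.005],
    [0.028,0.007,0.005],
    [0.028,0.007,0.005],
    [0.028,0.007,0.005],
    [0.028,0.007,0.005],
    [0.028,0.007,0.005],
  ],
  yaw=[0.12,0.12,0.12,0.12,0.12,0.12,0.12,0.12,0.12,0.12],
)

```text
time: 4.37
ee_pos: [0.4178, -0.3159, 0.4495]
tcp_rot: [-165.4, 0.4, 49.6]
wrist_force: [0.1, -0.8, 0.2]
opening: 0.0342
grasp_force: 0.0
```

Emit:
move_arm(
  jaw=[0.6,0.6,0.6,0.6,0.6],
  delta_pos=[
    [0.033,-0.022,0],
    [0.033,-0.022,0],
    [0.033,-0.022,0],
    [0.033,-0.022,0],
    [0.033,-0.022,0],
  ],
  yaw=[0.06,0,0,0,0],
)

```text
time: 4.78
ee_pos: [0.5509, -0.4055, 0.4499]
tcp_rot: [-165.4, 0.4, 52.7]
wrist_force: [1.0, -1.1, 0.9]
opening: 0.0338
grasp_force: 0.0
```

```bash
python3 -c "
from h import *
o=bot.get_obs();print({k:np.round(o[k],3) for k in('q','qd','ee_pos','tcp_rot')})"
```

```text
{'q': array([-36.337,  41.626,  63.1  , 126.089,  -0.133,  91.004]), 'qd': array([  0.751,  65.221, 103.874,  36.908,   0.169,   0.901]), 'ee_pos': array([ 0.551, -0.406,  0.45 ]), 'tcp_rot': array([-165.389,    0.382,   52.725])}
```

Emit:
move_arm(
  jaw=[0.6,0.6,0.6],
  delta_pos=[
    [0.016,-0.012,0],
    [0.016,-0.012,0],
    [0.016,-0.012,0],
  ],
  yaw=[0,0,0],
)

```text
time: 5.03
ee_pos: [0.5748, -0.4243, 0.4293]
tcp_rot: [-166.4, 0.4, 52.7]
wrist_force: [0.6, -0.3, -0.1]
opening: 0.0342
grasp_force: 0.0
```

Works: over-reaching restores the tilt. Continue in small steps.

Emit:
move_arm(
  jaw=[0.6,0.6,0.6,0.6],
  delta_pos=[
    [0.016,-0.012,0.007],
    [0.016,-0.012,0.007],
    [0.016,-0.012,0.007],
    [0.016,-0.012,0.007],
  ],
  yaw=[0,0,0,0],
)

```text
time: 5.37
ee_pos: [0.5849, -0.4342, 0.4298]
tcp_rot: [-170.2, 0.3, 52.5]
wrist_force: [0.6, 0.1, 0.3]
opening: 0.0341
grasp_force: 0.0
```

```bash
python3 -c "
from h import *
o=bot.get_obs();print({k:np.round(o[k],3) for k in('q','qd','ee_pos','tcp_rot')})"
```

```text
{'q': array([-36.566,  47.498,  70.766, 123.072,  -0.14 ,  90.925]), 'qd': array([ -0.292,   1.189,   0.066, -10.386,  -0.029,  -0.172]), 'ee_pos': array([ 0.585, -0.434,  0.43 ]), 'tcp_rot': array([-170.199,    0.296,   52.546])}
```

Emit:
move_arm(
  jaw=[0.6,0.6,0.6,0.6,0.6],
  delta_pos=[
    [0.016,-0.012,0.007],
    [0.016,-0.012,0.007],
    [0.016,-0.012,0.007],
    [0.016,-0.012,0.007],
    [0.016,-0.012,0.007],
  ],
  yaw=[0,0,0,0,0],
)

```text
time: 5.78
ee_pos: [0.6025, -0.4481, 0.4191]
tcp_rot: [-174.0, 0.2, 52.5]
wrist_force: [0.5, 0.3, -0.7]
opening: 0.0343
grasp_force: 0.0
```

Emit:
move_arm(
  jaw=[0.6,0.6,0.6,0.6,0.6,0.6],
  delta_pos=[
    [0.016,-0.012,0.007],
    [0.016,-0.012,0.007],
    [0.016,-0.012,0.007],
    [0.016,-0.012,0.007],
    [0.016,-0.012,0.007],
    [0.016,-0.012,0.007],
  ],
  yaw=[0,0,0,0,0,0],
)

```text
time: 6.28
ee_pos: [0.6241, -0.4647, 0.4097]
tcp_rot: [-178.9, 0.2, 52.5]
wrist_force: [0.0, -0.5, -0.1]
opening: 0.0342
grasp_force: 0.0
```

Emit:
move_arm(
  jaw=[0.6,0.6,0.6],
  delta_pos=[
    [0.016,-0.012,0.007],
    [0.003,-0.002,0.001],
    [0,0,0],
  ],
  yaw=[0,0,0],
)

```text
time: 6.53
ee_pos: [0.6284, -0.4678, 0.4077]
tcp_rot: [-179.8, 0.2, 52.5]
wrist_force: [1.5, 0.0, 0.3]
opening: 0.0342
grasp_force: 0.0
```

Emit:
move_arm(
  jaw=[0.6,0.6,0.6,0.6,0.6,0.6,0.6,0.6,0.6,0.6],
  delta_pos=[
    [-0.0155,0.0275,0],
    [-0.0155,0.0275,0],
    [-0.0155,0.0275,0],
    [-0.0155,0.0275,0],
    [-0.0155,0.0275,0],
    [-0.0155,0.0275,0],
    [-0.0155,0.0275,0],
    [-0.0155,0.0275,0],
    [-0.0155,0.0275,0],
    [-0.0155,0.0275,0],
  ],
  yaw=[0.0465,0.0465,0.0465,0.0465,0.0465,0.0465,0.0465,0.0465,0.0465,0.0465],
)

```text
time: 7.37
ee_pos: [0.4854, -0.2127, 0.4102]
tcp_rot: [-179.9, 0.2, 77.3]
wrist_force: [0.4, -0.2, -0.1]
opening: 0.0344
grasp_force: 0.0
```

Emit:
move_arm(
  jaw=[0.6,0.6,0.6],
  delta_pos=[
    [0,0,-0.025],
    [0,0,-0.025],
    [0,0,0],
  ],
  yaw=[0,0,0],
)

```text
time: 7.62
ee_pos: [0.4858, -0.2132, 0.3563]
tcp_rot: [-179.6, 0.1, 77.3]
wrist_force: [-0.8, -0.7, -1.2]
opening: 0.034
grasp_force: 0.0
```

Emit:
move_arm(
  jaw=[0.6,0.6,0.6],
  delta_pos=[
    [-0.0125,0.021,0],
    [0,0,-0.012],
    [0,0,0],
  ],
  yaw=[0.03,0,0],
)

```text
time: 7.87
ee_pos: [0.474, -0.1928, 0.3476]
tcp_rot: [-179.8, 0.2, 78.9]
wrist_force: [-0.2, 0.7, -1.1]
opening: 0.0342
grasp_force: 0.0
```

```bash
python3 - <<'E'
from h import *
s=camera('scene');t=camera('top')
a=cv2.resize(s[110:230,270:420],None,fx=2.6,fy=2.6,interpolation=2);b=cv2.resize(t[170:290,290:440],None,fx=2.6,fy=2.6,interpolation=2)
cv2.imwrite('pics/c.png',np.hstack([a,b])[:,:,::-1])
print(bot.get_obs()['ee_pos'])
E
```

```text
[ 0.4743602  -0.19338993  0.34844954]
```

View pics/c.png

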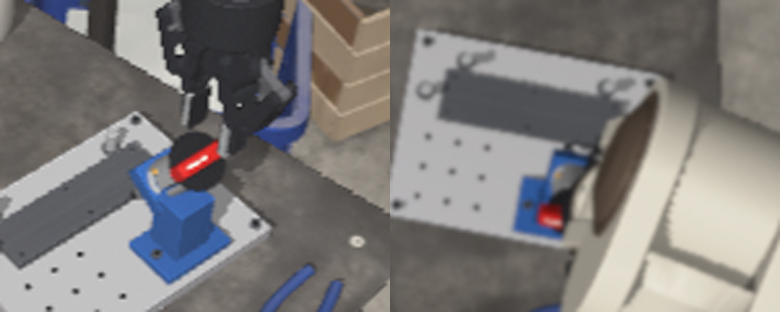

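Emit:
move_arm(
  jaw=[0.6,0.6,0.6,0.6],
  delta_pos=[
    [0,0.0005,-0.007],
    [0,0,-0.007],
    [0,0,-0.004],
    [0,0,0],
  ],
  yaw=[0,0,0,0],
)

```text
time: 8.3
ee_pos: [0.4741, -0.1927, 0.3285]
tcp_rot: [-179.7, 0.1, 78.9]
wrist_force: [-0.7, 0.5, 0.2]
opening: 0.0342
grasp_force: 0.0
```

Emit:
move_arm(
  jaw=[0.6,0.6,0.6,0.6],
  delta_pos=[
    [0,0,-0.002],
    [0,0,-0.002],
    [0,0,-0.002],
    [0,0,0],
  ],
  yaw=[0,0,0,0],
)

```text
time: 8.63
ee_pos: [0.4742, -0.1926, 0.3236]
tcp_rot: [-179.8, 0.2, 78.9]
wrist_force: [0.4, -0.1, -0.2]
opening: 0.0343
grasp_force: 0.0
```

Emit:
move_arm(
  jaw=[0.6,0.6,0.6,0.6],
  delta_pos=[
    [0,0,-0.002],
    [0,0,-0.002],
    [0,0,0],
    [0,0,0],
  ],
  yaw=[0,0,0,0],
)

```text
time: 8.97
ee_pos: [0.4743, -0.1926, 0.3211]
tcp_rot: [-180.0, 0.2, 78.9]
wrist_force: [-1.1, 1.6, 8.0]
opening: 0.0342
grasp_force: 3.5
```

Emit:
move_arm(
  jaw=[1,1,1,1,1],
  delta_pos=[
    [0,0,0],
    [0,0,0],
    [0,0,0],
    [0,0,0],
    [0,0,0],
  ],
  yaw=[0,0,0,0,0],
  force=40,
)

```text
time: 9.38
ee_pos: [0.4746, -0.1927, 0.3208]
tcp_rot: [180.0, 0.2, 78.9]
wrist_force: [0.8, -0.1, 5.7]
opening: 0.0181
grasp_force: 35.2
```

Emit:
move_arm(
  jaw=[1,1,1,1,1],
  delta_pos=[
    [0.0013,-0.0003,-0.0021],
    [0.0013,-0.0002,-0.0021],
    [0.0013,-0.0003,-0.0021],
    [0.0013,-0.0002,-0.0021],
    [0,0,0],
  ],
  yaw=[0,0,0,0,0],
  force=60,
)

```text
time: 9.8
ee_pos: [0.4798, -0.1937, 0.3126]
tcp_rot: [180.0, 0.2, 78.9]
wrist_force: [0.1, -0.0, 10.1]
opening: 0.0171
grasp_force: 53.4
```

Emit:
move_arm(
  jaw=[1,1,1,1,1,1,1],
  delta_pos=[
    [0.0008,-0.0002,-0.0012],
    [0,0,0],
    [0,0,0],
    [0,0,0],
    [0,0,0],
    [0,0,0],
    [0,0,0],
  ],
  yaw=[0,0,0.08,0.08,0.08,0.08,0],
)

```text
time: 10.38
ee_pos: [0.4799, -0.1935, 0.3133]
tcp_rot: [180.0, 0.2, 97.5]
wrist_force: [-7.9, 5.5, 20.9]
opening: 0.016
grasp_force: 60.8
```

Emit:
move_arm(
  jaw=[1,1,1,1,1,1,1,1],
  delta_pos=[
    [0,0,0],
    [0,0,0],
    [0,0,0],
    [0,0,0],
    [0,0,0],
    [0,0,0],
    [0,0,0],
    [0,0,0],
  ],
  yaw=[0.1,0.1,0.1,0.1,0.1,0.1,0.1,0],
)

```text
time: 11.05
ee_pos: [0.4792, -0.193, 0.3136]
tcp_rot: [-179.9, 0.2, 137.8]
wrist_force: [-14.9, 8.3, 28.0]
opening: 0.0136
grasp_force: 60.0
```

Emit:
move_arm(
  jaw=[1,1,1,1],
  delta_pos=[
    [-0.0003,0,0.0005],
    [0,0,0],
    [0,0,0],
    [0,0,0],
  ],
  yaw=[0.08,0.07,0.03,0],
)

```text
time: 11.38
ee_pos: [0.4791, -0.1931, 0.3135]
tcp_rot: [-179.9, 0.2, 147.8]
wrist_force: [-12.9, 7.8, 22.7]
opening: 0.0128
grasp_force: 59.9
```

Emit:
move_arm(
  jaw=[1,1,1,1,1,1,1,1,1,1],
  delta_pos=[
    [-0.0021,0.0004,0.0034],
    [-0.0021,0.0004,0.0034],
    [-0.0021,0.0004,0.0034],
    [-0.0021,0.0004,0.0034],
    [-0.0021,0.0004,0.0034],
    [-0.0021,0.0004,0.0034],
    [-0.0021,0.0004,0.0034],
    [-0.0021,0.0004,0.0034],
    [-0.0005,0,0.001],
    [0,0,0],
  ],
  yaw=[0,0,0,0,0,0,0,0,0,0],
)

```text
time: 12.22
ee_pos: [0.4625, -0.1901, 0.3394]
tcp_rot: [-180.0, 0.1, 147.7]
wrist_force: [0.1, 5.8, 2.0]
opening: 0.0133
grasp_force: 58.2
```

Emit:
move_arm(
  jaw=[0.5,0,0,0,0,0,0],
  delta_pos=[
    [0,0,0],
    [0,0,0],
    [0,0,0.01],
    [0,0,0.03],
    [0,0,0.03],
    [0,0.02,0.01],
    [0,0.03,0],
  ],
  yaw=[0,0,0,0,0,0,0],
)

```text
time: 12.8
ee_pos: [0.4627, -0.1416, 0.4225]
tcp_rot: [-179.9, 0.4, 147.5]
wrist_force: [0.6, 0.8, -0.4]
opening: 0.0852
grasp_force: 0.0
```

Emit:
move_arm(
  jaw=[0,0,0,0,0,0,0,0,0,0],
  delta_pos=[
    [0.005,0.03,0],
    [0.008,0.03,0],
    [0.008,0.03,0],
    [0.008,0.03,0],
    [0.008,0.03,-0.01],
    [0.008,0.03,-0.02],
    [0.008,0.03,-0.02],
    [0.008,0.03,-0.02],
    [0.008,0.03,-0.02],
    [0,0,0],
  ],
  yaw=[0,0,0,0,0,0,0,0,0,0],
)

```text
time: 13.63
ee_pos: [0.5318, 0.1331, 0.3248]
tcp_rot: [-179.7, -0.1, 147.9]
wrist_force: [-0.5, -0.2, -0.9]
opening: 0.0854
grasp_force: 0.0
```

```bash
cat > v.py <<'E'
import sys
from fit import *
s=camera('scene');t=camera('top')
cv2.imwrite('pics/scene1.png',s[:,:,::-1]);cv2.imwrite('pics/top1.png',t[:,:,::-1])
p0=[.5888,-.1717,np.radians(-10.87)]
for c in('scene','top'):
    for n in('knob','clamp_nose'):
        r=pinpoint(c,n);print(c,n,[(np.round(q['xy'],1),round(q['confidence'],2)) for q in r[:1]])
    print([ (d,proj(c,F(p0,(-.031-.545*d,-.042,.031+.839*d))).round(1)) for d in(.119,.129,.151)])
cv2.imwrite('pics/d.png',np.hstack([cv2.resize(s[100:330,170:420],None,fx=1.6,fy=1.6),cv2.resize(t[140:370,190:440],None,fx=1.6,fy=1.6)])[:,:,::-1])
o=bot.get_obs();print(o['time'],o['ee_pos'],o['tcp_rot'],o['opening'])
E
python3 v.py
```

```text
scene knob [(array([352.4, 171.6]), 0.81)]
scene clamp_nose []
[(0.119, array([343.1, 173. ])), (0.129, array([345.2, 171.8])), (0.151, array([349.9, 169.4]))]
top knob [(array([362.6, 259.1]), 0.89)]
top clamp_nose [(array([345. , 212.8]), 0.56)]
[(0.119, array([360., 250.])), (0.129, array([360.2, 252.2])), (0.151, array([360.6, 257. ]))]
13.9333 [0.5317 0.1285 0.3304] [-179.9151    0.2393  147.6082] 0.08539579478554167
```

View pics/d.png

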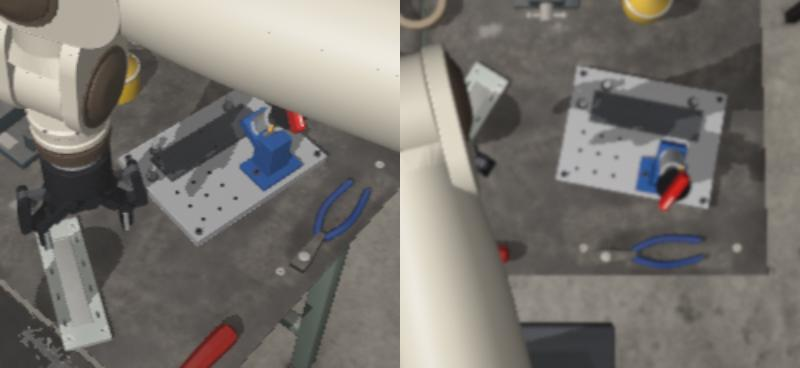

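Emit:
move_arm(
  jaw=[0.1,0.1,0.1,0.1,0.1,0.1,0.1,0.1],
  delta_pos=[
    [0.003,0.014,-0.01],
    [0.003,0.013,-0.03],
    [0,0,-0.03],
    [0,0,-0.03],
    [0,0,-0.025],
    [0,0,-0.015],
    [0,0,0],
    [0,0,0],
  ],
  yaw=[0.024,0,0,0,0,0,0,0],
  force=30,
)

```text
time: 14.6
ee_pos: [0.5375, 0.1563, 0.1888]
tcp_rot: [-179.8, 0.1, 149.1]
wrist_force: [-0.9, 0.3, 1.0]
opening: 0.0768
grasp_force: 0.0
```

```bash
python3 - <<'E'
from h import *
s=camera('scene')
cv2.imwrite('pics/e.png',cv2.resize(s[200:330,160:290],None,fx=4,fy=4,interpolation=2)[:,:,::-1])
o=bot.get_obs();print(o['time'],o['ee_pos'],o['tcp_rot'],o['opening'])
E
```

```text
14.65 [0.5379687  0.15642363 0.1900302 ] [-179.90188784    0.19980886  149.0518012 ] 0.07648132309060865
```

View pics/e.png

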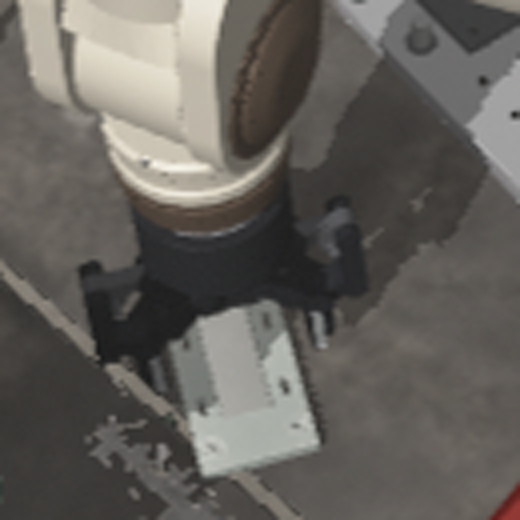

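Emit:
move_arm(
  jaw=[0.1,0.1,0.1,0.1,0.1,0.1],
  delta_pos=[
    [0,0,-0.008],
    [0,0,-0.008],
    [0,0,-0.004],
    [0,0,-0.002],
    [0,0,0],
    [0,0,0],
  ],
  yaw=[0,0,0,0,0,0],
)

```text
time: 15.15
ee_pos: [0.5376, 0.1564, 0.1671]
tcp_rot: [-179.9, 0.2, 149.1]
wrist_force: [0.3, -0.2, -0.1]
opening: 0.0768
grasp_force: 0.0
```

Emit:
move_arm(
  jaw=[0.1,0.1,0.1,0.1],
  delta_pos=[
    [0,0,-0.002],
    [0,0,-0.002],
    [0,0,0],
    [0,0,0],
  ],
  yaw=[0,0,0,0],
)

```text
time: 15.48
ee_pos: [0.5378, 0.1565, 0.1635]
tcp_rot: [-179.9, 0.2, 149.1]
wrist_force: [-1.2, -0.5, 3.5]
opening: 0.0774
grasp_force: 2.1
```

Emit:
move_arm(
  jaw=[0.1,0.15,0.5,0.5,0.5,0.5,0.5],
  delta_pos=[
    [0,0,0.004],
    [0,0,0],
    [0,0,0],
    [0,0,0],
    [0,0,0],
    [0,0,0],
    [0,0,0],
  ],
  yaw=[0,0,0,0,0,0,0],
  force=30,
)

```text
time: 16.07
ee_pos: [0.538, 0.1566, 0.1682]
tcp_rot: [-179.9, 0.2, 149.1]
wrist_force: [-1.7, -0.8, 9.0]
opening: 0.0611
grasp_force: 37.7
```

Emit:
move_arm(
  jaw=[0.5,0.5,0.5,0.5,0.5,0.5,0.5,0.5],
  delta_pos=[
    [0,0,0.01],
    [0,0,0.025],
    [0,0,0.025],
    [0,0,0.025],
    [0,0,0.025],
    [0,0,0.025],
    [0,0,0.025],
    [0,0,0],
  ],
  yaw=[0,0,0,0,0,0,0,0],
)

```text
time: 16.73
ee_pos: [0.538, 0.1565, 0.3326]
tcp_rot: [179.9, 0.4, 149.1]
wrist_force: [-0.2, 0.3, -0.1]
opening: 0.0612
grasp_force: 33.1
```

Emit:
move_arm(
  jaw=[0.5,0.5,0.5,0.5,0.5,0.5,0.5,0.5,0.5,0.5],
  delta_pos=[
    [0.005,-0.022,0],
    [0.005,-0.022,0],
    [0.005,-0.022,0],
    [0.005,-0.022,0],
    [0.005,-0.022,0],
    [0.005,-0.022,0],
    [0.005,-0.022,0],
    [0.005,-0.022,0],
    [0.005,-0.022,0],
    [0.005,-0.022,0],
  ],
  yaw=[-0.1,-0.1,-0.1,-0.1,-0.1,-0.1,-0.1,-0.1,-0.1,-0.1],
)

```text
time: 17.57
ee_pos: [0.5876, -0.0647, 0.3266]
tcp_rot: [-179.8, 0.2, 91.5]
wrist_force: [-0.5, -0.4, -1.3]
opening: 0.0611
grasp_force: 33.1
```

Emit:
move_arm(
  jaw=[0.5,0.5,0.5,0.5],
  delta_pos=[
    [0.003,-0.022,0],
    [0.003,-0.022,0],
    [0.002,-0.018,0],
    [0,0,0],
  ],
  yaw=[-0.08,-0.08,-0.06,0],
)

```text
time: 17.9
ee_pos: [0.5956, -0.1283, 0.3262]
tcp_rot: [-179.8, 0.2, 78.8]
wrist_force: [0.4, -0.1, -1.0]
opening: 0.0609
grasp_force: 33.1
```

```bash
cat > w.py <<'E'
from fit import *
p0=np.array([.5888,-.1717,np.radians(-10.87)])
l=[]
im={c:camera(c) for c in('scene','top')}
for c in im:
    r=pinpoint(c,'strip');print(c,[(np.round(q['xy'],1),round(q['confidence'],2)) for q in r[:2]])
    if r:l.append((c,r[0]['xy']))
o=bot.get_obs();e=o['ee_pos'];print(o['time'],e,o['tcp_rot'])
if len(l)==2:
    X,er=tri(l);print('tri',X,er);d=X[:2]-p0[:2];c,s=np.cos(p0[2]),np.sin(p0[2]);print('in fixture',c*d[0]+s*d[1],-s*d[0]+c*d[1])
a=cv2.resize(im['scene'][90:290,210:410],None,fx=2,fy=2,interpolation=2);b=cv2.resize(im['top'][130:330,280:480],None,fx=2,fy=2,interpolation=2)
cv2.imwrite('pics/f.png',np.hstack([a,b])[:,:,::-1])
for c in im: cv2.imwrite(f'pics/{c}2.png',im[c][:,:,::-1])
E
python3 w.py
```

```text
scene [(array([303.3, 145.8]), 0.98), (array([350.5, 171. ]), 0.73)]
top []
18.1 [ 0.5955 -0.125   0.3268] [-179.8179    0.143    79.2443]
```

View pics/f.png

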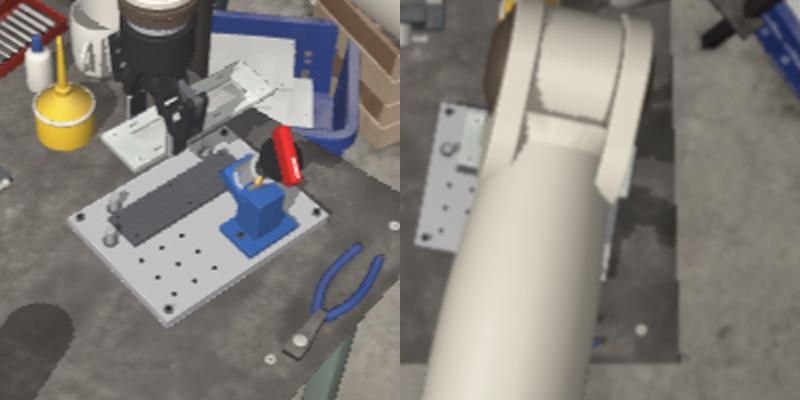

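```bash
python3 - <<'E'
from fit import *
p0=np.array([.5888,-.1717,np.radians(-10.87)]);c,s=np.cos(p0[2]),np.sin(p0[2])
def inv(X):
    d=X[:2]-p0[:2];return np.array([c*d[0]+s*d[1],-s*d[0]+c*d[1]])*1e3
e=bot.get_obs()['ee_pos'];print('grip',inv(e))
z=e[2]-.168
print('origin',inv(atz('scene',(303.3,145.8),z)))
# edge fit of strip pose in scene image
im=cv2.imread('pics/scene2.png')[:,:,::-1].copy()
K=[np.array([a,b,z+.007]) for a,b in((.031,.1),(.031,-.1),(-.031,-.1),(-.031,.1))]
for q in[(261.5,157.5),(276,174),(330,121),(349,135)]:print(inv(atz('scene',q,z+.007)))
E
```

```text
grip [-2.248  47.1656]
origin [ 1.9242 -8.0488]
[25.3292 90.792 ]
[-31.9484  95.4884]
[  20.3883 -102.8504]
[ -40.3786 -105.7879]
```

Emit:
move_arm(
  jaw=[0.5,0.5,0.5,0.5,0.5,0.5,0.5],
  delta_pos=[
    [-0.0008,0,-0.02],
    [0,0,-0.025],
    [0,0,-0.025],
    [0,0,-0.025],
    [0,0,-0.015],
    [0,0,-0.008],
    [0,0,0],
  ],
  yaw=[0,0,0,0,0,0,0],
)

```text
time: 18.68
ee_pos: [0.5942, -0.1246, 0.2072]
tcp_rot: [-179.7, 0.1, 79.2]
wrist_force: [-0.3, -0.2, -0.4]
opening: 0.0611
grasp_force: 33.1
```

```bash
python3 - <<'E'
from fit import *
s=camera('scene')
p0=np.array([.5888,-.1717,np.radians(-10.87)]);c_,s_=np.cos(p0[2]),np.sin(p0[2])
o=bot.get_obs();e=o['ee_pos'];d=e[:2]-p0[:2];print(e,o['tcp_rot'],o['wrist_force'],'grip fix',c_*d[0]+s_*d[1],-s_*d[0]+c_*d[1])
cv2.imwrite('pics/g.png',cv2.resize(s[110:250,230:390],None,fx=4.2,fy=4.2,interpolation=2)[:,:,::-1])
E
```

```text
[ 0.5947 -0.1249  0.2089] [-179.7995    0.153    79.2305] [ 0.9166  0.1749 -0.9815] grip fix -0.0030775428790511842 0.04711300014813172
```

View pics/g.png

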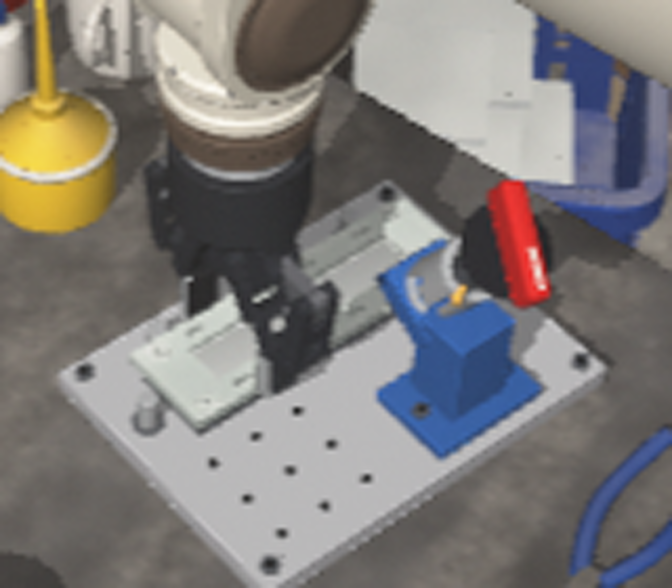

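```bash
python3 - <<'E'
from fit import *
p0=np.array([.5888,-.1717,np.radians(-10.87)]);c,s=np.cos(p0[2]),np.sin(p0[2])
def inv(X):
    d=X[:2]-p0[:2];return (np.array([c*d[0]+s*d[1],-s*d[0]+c*d[1]])*1e3).round(1)
for q,z in(((130,350),.048),((203,424),.048),((205,432),.041),((148,403),.038)):print(inv(atz('scene',(q[0]/4.2+230,q[1]/4.2+110),z)))
r=pinpoint('scene','strip');print([(inv(atz('scene',q['xy'],.041)),q['confidence']) for q in r])
E
```

```text
[25.  95.8]
[-41.2  95.9]
[-41.9  95.1]
[ -4.8 106. ]
[(array([  0.2, -10.6]), 0.76)]
```

Emit:
move_arm(
  jaw=[0.5,0.5,0.5,0.5,0.5,0.5],
  delta_pos=[
    [0,0,-0.006],
    [0,0,-0.005],
    [0,0,-0.003],
    [0,0,-0.002],
    [0,0,0],
    [0,0,0],
  ],
  yaw=[0,0,0,0,0,0],
)

```text
time: 19.28
ee_pos: [0.5948, -0.1256, 0.193]
tcp_rot: [-179.8, 0.2, 79.2]
wrist_force: [0.1, -0.4, -1.1]
opening: 0.0609
grasp_force: 33.1
```

Emit:
move_arm(
  jaw=[0.5,0.5,0.5,0.5,0.5],
  delta_pos=[
    [0,0,-0.0015],
    [0,0,-0.001],
    [0,0,-0.001],
    [0,0,0],
    [0,0,0],
  ],
  yaw=[0,0,0,0,0],
)

```text
time: 19.7
ee_pos: [0.5948, -0.1256, 0.192]
tcp_rot: [-180.0, 0.2, 79.1]
wrist_force: [-7.1, 1.8, 16.1]
opening: 0.0608
grasp_force: 34.7
```

Emit:
move_arm(
  jaw=[0.5,0.15,0.15,0.15,0.15,0.5,0.5,0.5,0.5],
  delta_pos=[
    [0,0,0.002],
    [0,0,0],
    [0,0,0],
    [-0.001,-0.005,0],
    [0,0,0],
    [0,0,0],
    [0,0,0],
    [0,0,0],
    [0,0,0],
  ],
  yaw=[0,0,0,0,0,0,0,0,0],
  force=30,
)

```text
time: 20.45
ee_pos: [0.5938, -0.1307, 0.1915]
tcp_rot: [-179.9, 0.2, 79.1]
wrist_force: [-1.0, -1.3, 1.1]
opening: 0.0607
grasp_force: 32.9
```

Emit:
move_arm(
  jaw=[0.5,0.5,0.5,0.5,0.5],
  delta_pos=[
    [0.0002,0.001,0],
    [0.0002,0.001,0],
    [0.0002,0.001,0],
    [0,0,0],
    [0,0,0],
  ],
  yaw=[0,0,0,0,0],
)

```text
time: 20.87
ee_pos: [0.5943, -0.1281, 0.1915]
tcp_rot: [-179.9, 0.3, 79.1]
wrist_force: [-1.7, -6.6, 0.3]
opening: 0.0611
grasp_force: 32.9
```

Emit:
move_arm(
  jaw=[0.5,0.5,0.5,0.5],
  delta_pos=[
    [0.0002,0.001,0],
    [0,0,0],
    [0,0,0],
    [0,0,0],
  ],
  yaw=[0,0,0,0],
)

```text
time: 21.2
ee_pos: [0.5944, -0.1277, 0.1915]
tcp_rot: [-179.9, 0.4, 79.1]
wrist_force: [-2.3, -11.0, 2.0]
opening: 0.0609
grasp_force: 32.9
```

Emit:
move_arm(
  jaw=[0.5,0.5,0.5,0.5,0.5,0.5],
  delta_pos=[
    [0.001,-0.0002,0],
    [0.001,-0.0002,0],
    [0.001,-0.0002,0],
    [0.001,-0.0002,0],
    [0,0,0],
    [0,0,0],
  ],
  yaw=[0,0,0,0,0,0],
)

```text
time: 21.7
ee_pos: [0.5972, -0.1283, 0.1915]
tcp_rot: [-179.6, 0.4, 79.1]
wrist_force: [-12.4, -9.8, 8.1]
opening: 0.0607
grasp_force: 33.5
```

Emit:
move_arm(
  jaw=[0.2,0.2,0.2,0.2,0.2,0.2,0.2,0.2,0.2,0.2],
  delta_pos=[
    [0,0,0],
    [0,0,0],
    [0,0,0.001],
    [0.001,-0.0002,0],
    [0.001,-0.0002,0],
    [0.001,-0.0002,0],
    [0.001,-0.0002,0],
    [0,0,0],
    [0,0,0],
    [0,0,0],
  ],
  yaw=[0,0,0,0,0,0,0,0,0,0],
)

```text
time: 22.53
ee_pos: [0.6021, -0.128, 0.1924]
tcp_rot: [-179.7, 0.1, 79.2]
wrist_force: [-5.4, 1.5, 3.3]
opening: 0.0685
grasp_force: 2.8
```

Emit:
move_arm(
  jaw=[0.2,0.2,0.2,0.2],
  delta_pos=[
    [0.0008,-0.0002,0],
    [0,0,0],
    [0,0,0],
    [0,0,0],
  ],
  yaw=[0,0,0,0],
)

```text
time: 22.87
ee_pos: [0.6024, -0.1281, 0.1923]
tcp_rot: [-179.7, 0.1, 79.2]
wrist_force: [-10.0, 1.2, 4.6]
opening: 0.0684
grasp_force: 4.6
```

Emit:
move_arm(
  jaw=[0.1,0.1,0.1,0.1,0.1,0.1,0.1,0.1,0.1,0.1],
  delta_pos=[
    [-0.003,0.0006,0],
    [-0.002,0.0004,0],
    [0,0,0.01],
    [0,0,0.025],
    [0,0,0.03],
    [0,0,0.03],
    [0,0,0.03],
    [0,0,0.03],
    [0,0,0.03],
    [0,0,0.03],
  ],
  yaw=[0,0,0,0,0,0,0,0,0,0],
)

```text
time: 23.7
ee_pos: [0.598, -0.1273, 0.4101]
tcp_rot: [-179.9, 0.2, 79.2]
wrist_force: [0.8, 0.5, 0.5]
opening: 0.0766
grasp_force: 0.0
```

Emit:
move_arm(
  jaw=[0.5,0.5,0.5,0.5,0.5,0.5,0.5,0.5,0.5,0.5],
  delta_pos=[
    [-0.014,0.02,0.01],
    [-0.014,0.02,0.005],
    [-0.014,0.02,0],
    [-0.014,0.02,0],
    [-0.014,0.02,0],
    [-0.014,0.02,0],
    [-0.014,0.02,0],
    [-0.014,0.02,0],
    [-0.014,0.02,0],
    [0,0,0],
  ],
  yaw=[0.12,0.12,0.12,0.12,0.12,0.12,0.12,0.12,0.12,0.08],
)

```text
time: 24.53
ee_pos: [0.4704, 0.0548, 0.4242]
tcp_rot: [-180.0, 0.2, 146.1]
wrist_force: [-1.2, 0.1, 0.6]
opening: 0.0427
grasp_force: 0.0
```

```bash
python3 w.py; python3 - <<'E'
from fit import *
p0=np.array([.5888,-.1717,np.radians(-10.87)])
for c in('scene','top'):
    r=pinpoint(c,'knob');print(c,[(q['xy'],q['confidence']) for q in r[:1]])
    print([proj(c,F(p0,(x,y,.031))).round(1).tolist() for x,y in((.031,.1),(.031,-.1),(-.031,-.1),(-.031,.1))])
s=cv2.imread('pics/scene2.png');t=cv2.imread('pics/top2.png')
a=cv2.resize(s[130:250,250:380],None,fx=3,fy=3,interpolation=2);b=cv2.resize(t[170:290,290:420],None,fx=3,fy=3,interpolation=2)
cv2.imwrite('pics/h.png',np.hstack([a,b]))
E
```

```text
scene [(array([300.7, 185.3]), 0.89)]
top [(array([344.5, 213. ]), 0.92)]
24.7333 [0.4725 0.0525 0.4231] [-179.8935    0.213   145.4471]
tri [ 0.5855 -0.173   0.0325] [0.5, 0.5]
in fixture -0.0029507384171327177 -0.001903442608100795
scene [([350.7, 167.5], 0.68)]
[[258.2, 197.2], [322.0, 159.3], [338.7, 173.8], [274.2, 213.6]]
top [([361.1, 257.8], 0.91)]
[[308.2, 193.0], [384.1, 207.5], [380.1, 231.0], [303.8, 216.4]]
```

View pics/h.png

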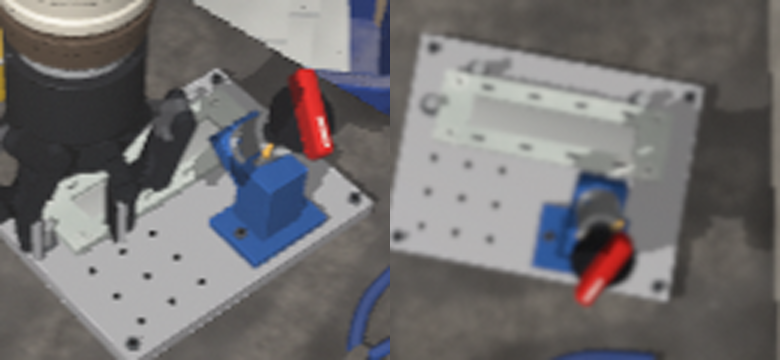

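Emit:
move_arm(
  jaw=[1,1,1,1,1,1,1,1],
  delta_pos=[
    [0.018,-0.025,0],
    [0.018,-0.025,0],
    [0.018,-0.025,0],
    [0.018,-0.025,0],
    [0.018,-0.025,0],
    [0.018,-0.025,0],
    [0.018,-0.025,0],
    [0,0,0],
  ],
  yaw=[0.059,0.059,0.059,0.059,0.059,0.059,0.059,0],
)

```text
time: 25.5
ee_pos: [0.6008, -0.1269, 0.42]
tcp_rot: [-179.8, 0.0, 169.2]
wrist_force: [1.0, -0.0, 0.3]
opening: -0.0
grasp_force: 0.0
```

Emit:
move_arm(
  jaw=[1,1,1,1,1,1,1],
  delta_pos=[
    [0,0,-0.03],
    [0,0,-0.04],
    [0,0,-0.04],
    [0,0,-0.04],
    [0,0,-0.02],
    [0,0,0],
    [0,0,0],
  ],
  yaw=[0,0,0,0,0,0,0],
)

```text
time: 26.08
ee_pos: [0.5982, -0.1227, 0.252]
tcp_rot: [-179.9, 0.0, 169.2]
wrist_force: [0.5, -1.1, 1.5]
opening: 0.0002
grasp_force: 0.0
```

Emit:
move_arm(
  jaw=[1,1,1,1,1,1],
  delta_pos=[
    [0,0,-0.02],
    [0,0,-0.018],
    [0,0,-0.008],
    [0,0,-0.004],
    [0,0,-0.0015],
    [0,0,0],
  ],
  yaw=[0,0,0,0,0,0],
)

```text
time: 26.58
ee_pos: [0.5988, -0.1225, 0.2024]
tcp_rot: [-179.9, 0.2, 169.3]
wrist_force: [0.2, 0.5, 1.3]
opening: 0.0001
grasp_force: 0.0
```

Emit:
move_arm(
  jaw=[1,1,1,1],
  delta_pos=[
    [0,0,-0.0015],
    [0,0,-0.001],
    [0,0,0],
    [0,0,0],
  ],
  yaw=[0,0,0,0],
)

```text
time: 26.92
ee_pos: [0.5985, -0.1224, 0.1989]
tcp_rot: [-179.9, 0.2, 169.3]
wrist_force: [0.1, -0.2, -0.0]
opening: -0.0002
grasp_force: 0.0
```

Emit:
move_arm(
  jaw=[1,1,1,1,1,1],
  delta_pos=[
    [0.0003,0.0015,0],
    [0.0003,0.0015,0],
    [0.0003,0.0015,0],
    [0.0002,0.001,0],
    [0,0,0],
    [0,0,0],
  ],
  yaw=[0,0,0,0,0,0],
)

```text
time: 27.42
ee_pos: [0.5995, -0.1167, 0.1986]
tcp_rot: [-179.9, 0.2, 169.3]
wrist_force: [0.4, -0.1, -0.2]
opening: 0.0001
grasp_force: 0.0
```

Emit:
move_arm(
  jaw=[1,1,1,1,1,1],
  delta_pos=[
    [0.0002,0.001,0],
    [0.0002,0.001,0],
    [0.0002,0.001,0],
    [0,0,0],
    [0,0,0],
    [0,0,0],
  ],
  yaw=[0,0,0,0,0,0],
)

```text
time: 27.92
ee_pos: [0.6001, -0.1139, 0.1985]
tcp_rot: [-179.9, 0.2, 169.3]
wrist_force: [-0.0, -1.1, 0.1]
opening: 0.0001
grasp_force: 0.0
```

Emit:
move_arm(
  jaw=[1,1,1,1,1,1],
  delta_pos=[
    [0.0002,0.001,0],
    [0.0002,0.001,0],
    [0.0002,0.001,0],
    [0,0,0],
    [0,0,0],
    [0,0,0],
  ],
  yaw=[0,0,0,0,0,0],
)

```text
time: 28.42
ee_pos: [0.6007, -0.1109, 0.1985]
tcp_rot: [-179.9, 0.2, 169.3]
wrist_force: [0.6, -0.7, 0.3]
opening: 0.0003
grasp_force: 0.0
```

Emit:
move_arm(
  jaw=[1,1,1,1,1,1],
  delta_pos=[
    [0.0002,0.001,0],
    [0.0002,0.001,0],
    [0.0002,0.001,0],
    [0,0,0],
    [0,0,0],
    [0,0,0],
  ],
  yaw=[0,0,0,0,0,0],
)

```text
time: 28.92
ee_pos: [0.6013, -0.1079, 0.1985]
tcp_rot: [-179.9, 0.2, 169.3]
wrist_force: [-0.3, 0.2, 0.3]
opening: -0.0001
grasp_force: 0.0
```

Emit:
move_arm(
  jaw=[1,1,1,1],
  delta_pos=[
    [0.0002,0.001,0],
    [0.0001,0.0007,0],
    [0,0,0],
    [0,0,0],
  ],
  yaw=[0,0,0,0],
)

```text
time: 29.25
ee_pos: [0.6015, -0.1064, 0.1985]
tcp_rot: [-179.8, 0.2, 169.3]
wrist_force: [-0.9, -3.6, -0.6]
opening: -0.0003
grasp_force: 1.8
```

Emit:
move_arm(
  jaw=[1,1,1,1],
  delta_pos=[
    [0.0001,0.0008,0],
    [0,0,0],
    [0,0,0],
    [0,0,0],
  ],
  yaw=[0,0,0,0],
)

```text
time: 29.58
ee_pos: [0.6016, -0.1061, 0.1985]
tcp_rot: [-179.7, 0.2, 169.2]
wrist_force: [-1.5, -6.7, -0.2]
opening: -0.0004
grasp_force: 3.5
```

Emit:
move_arm(
  jaw=[1,1,1,1,1,1,1,1,1,1],
  delta_pos=[
    [-0.0003,-0.0015,0],
    [-0.0002,-0.001,0],
    [0,0,0.01],
    [0,0,0.025],
    [0,0,0.03],
    [0,0,0.035],
    [0,0,0.035],
    [0,0,0.035],
    [0,0,0.035],
    [0,0,0.01],
  ],
  yaw=[0,0,0,0,0,0,0,0,0,0],
)

```text
time: 30.42
ee_pos: [0.6007, -0.1075, 0.4207]
tcp_rot: [-179.9, 0.6, 169.3]
wrist_force: [2.0, -0.5, 0.4]
opening: 0.0001
grasp_force: 0.0
```

Emit:
move_arm(
  jaw=[0.6,0.6,0.6,0.6,0.6,0.6,0.6],
  delta_pos=[
    [-0.0235,-0.0135,0],
    [-0.0235,-0.0135,0],
    [-0.0235,-0.0135,0],
    [-0.0235,-0.0135,0],
    [-0.0235,-0.0135,0],
    [-0.0205,-0.0135,0],
    [0,0,0],
  ],
  yaw=[-0.066,-0.066,-0.066,-0.066,-0.066,-0.066,0],
)

```text
time: 31.0
ee_pos: [0.4603, -0.19, 0.4153]
tcp_rot: [-179.9, 0.2, 146.3]
wrist_force: [-0.4, -0.3, -0.3]
opening: 0.0345
grasp_force: 0.0
```

Emit:
move_arm(
  jaw=[0.6],
  delta_pos=[
    [0,0,-0.01],
  ],
  yaw=[0],
)

```text
time: 31.08
ee_pos: [0.4625, -0.1892, 0.4061]
tcp_rot: [-179.9, 0.4, 146.5]
wrist_force: [1.1, 0.7, 0.3]
opening: 0.0342
grasp_force: 0.0
```

Emit:
move_arm(
  jaw=[0.6,0.6,0.6,0.6,0.6,0.6],
  delta_pos=[
    [0,-0.0005,-0.03],
    [0,0,-0.025],
    [0,0,-0.01],
    [0,0,-0.004],
    [0,0,0],
    [0,0,0],
  ],
  yaw=[0,0,0,0,0,0],
)

```text
time: 31.58
ee_pos: [0.4634, -0.1891, 0.3355]
tcp_rot: [-179.9, 0.2, 146.6]
wrist_force: [-2.4, 0.6, 1.8]
opening: 0.0339
grasp_force: 1.2
```

Emit:
move_arm(
  jaw=[1,1,1,1,1],
  delta_pos=[
    [0,0,0],
    [0,0,0],
    [0,0,0],
    [0,0,0],
    [0,0,0],
  ],
  yaw=[0,0,0,0,0],
  force=70,
)

```text
time: 32.0
ee_pos: [0.4636, -0.1897, 0.3355]
tcp_rot: [-179.9, 0.3, 146.6]
wrist_force: [2.5, -4.5, 6.0]
opening: 0.0138
grasp_force: 66.4
```

Emit:
move_arm(
  jaw=[1,1,1,1,1,1,1,1],
  delta_pos=[
    [0.0021,-0.0004,-0.0034],
    [0.0021,-0.0004,-0.0034],
    [0.0021,-0.0004,-0.0034],
    [0.0021,-0.0004,-0.0034],
    [0.0021,-0.0004,-0.0034],
    [0.0021,-0.0004,-0.0034],
    [0.0021,-0.0004,-0.0034],
    [0,0,0],
  ],
  yaw=[0,0,0,0,0,0,0,0],
)

```text
time: 32.67
ee_pos: [0.4784, -0.1925, 0.3122]
tcp_rot: [-179.9, 0.3, 146.6]
wrist_force: [-2.1, -2.9, 15.4]
opening: 0.0141
grasp_force: 68.3
```

Emit:
move_arm(
  jaw=[1,1,1,1,1],
  delta_pos=[
    [0.0011,-0.0002,-0.0017],
    [0.001,-0.0002,-0.0015],
    [0.0004,-0.0001,-0.0006],
    [0,0,0],
    [0,0,0],
  ],
  yaw=[0,0,0,0,0],
)

```text
time: 33.08
ee_pos: [0.4803, -0.1929, 0.3094]
tcp_rot: [-179.9, 0.3, 146.6]
wrist_force: [-6.1, -1.7, 18.8]
opening: 0.0139
grasp_force: 68.9
```

Emit:
move_arm(
  jaw=[1,1,1,1,1,1,1],
  delta_pos=[
    [0.0004,-0.0001,-0.0006],
    [0,0,0],
    [0,0,0],
    [0,0,0],
    [0,0,0],
    [0,0,0],
    [0,0,0],
  ],
  yaw=[0,-0.08,-0.08,-0.08,-0.08,-0.08,0],
)

```text
time: 33.67
ee_pos: [0.48, -0.192, 0.3098]
tcp_rot: [180.0, 0.2, 123.4]
wrist_force: [-12.0, 6.1, 29.6]
opening: 0.0142
grasp_force: 112.4
```

Emit:
move_arm(
  jaw=[1,1,1,1,1,1],
  delta_pos=[
    [0,0,0],
    [0,0,0],
    [0,0,0],
    [0,0,0],
    [0,0,0],
    [0,0,0],
  ],
  yaw=[-0.07,-0.07,-0.07,-0.07,-0.07,0],
  force=40,
)

```text
time: 34.17
ee_pos: [0.4807, -0.1925, 0.3104]
tcp_rot: [179.9, 0.3, 103.4]
wrist_force: [-10.6, 1.9, 28.0]
opening: 0.0137
grasp_force: 140.4
```

Emit:
move_arm(
  jaw=[1,1,1,1,1,1],
  delta_pos=[
    [0,0,0],
    [0,0,0],
    [0,0,0],
    [0,0,0],
    [0,0,0],
    [0,0,0],
  ],
  yaw=[-0.07,-0.07,-0.07,-0.07,0,0],
  force=40,
)

```text
time: 34.67
ee_pos: [0.48, -0.1934, 0.3129]
tcp_rot: [179.8, 0.5, 87.5]
wrist_force: [-19.2, -3.7, 45.9]
opening: 0.0142
grasp_force: 115.8
```

```bash
python3 - <<'E'
from h import *
s=camera('scene');t=camera('top');o=bot.get_obs();print(o['torque'],o['wrist_force'],o['opening'])
a=cv2.resize(s[110:230,290:410],None,fx=3.3,fy=3.3,interpolation=2);b=cv2.resize(t[170:290,300:420],None,fx=3.3,fy=3.3,interpolation=2)
cv2.imwrite('pics/i.png',np.hstack([a,b])[:,:,::-1])
E
```

```text
[-0.53952949  2.75737877  0.23318298] [-20.08597824  -3.07528074  45.68379438] 0.014071555010991835
```

View pics/i.png

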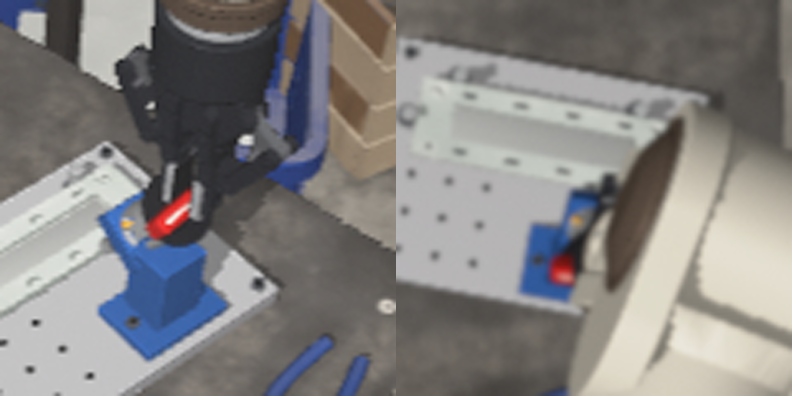

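Emit:
move_arm(
  jaw=[1,1,1,1,1,1],
  delta_pos=[
    [-0.0003,0,0.0012],
    [0,0,0.0005],
    [0,0,0],
    [0,0,0],
    [0,0,0],
    [0,0,0],
  ],
  yaw=[-0.02,-0.05,-0.05,-0.05,0,0],
)

```text
time: 35.27
ee_pos: [0.4795, -0.1948, 0.3136]
tcp_rot: [179.8, 0.6, 77.7]
wrist_force: [-19.3, -15.5, 38.5]
opening: 0.0141
grasp_force: 104.9
```

Emit:
move_arm(
  jaw=[1,1,1,1,1,1,1,1],
  delta_pos=[
    [0,0,0],
    [0,0,0],
    [-0.0013,0.0003,0.0021],
    [-0.0013,0.0002,0.0021],
    [-0.0013,0.0003,0.0021],
    [-0.0008,0.0002,0.0013],
    [0,0,0],
    [0,0,0],
  ],
  yaw=[-0.03,-0.02,0,0,0,0,0,0],
  force=30,
)

```text
time: 35.93
ee_pos: [0.476, -0.1943, 0.3187]
tcp_rot: [179.8, 0.6, 74.8]
wrist_force: [-3.6, -23.0, 14.3]
opening: 0.0136
grasp_force: 100.4
```

Emit:
move_arm(
  jaw=[1,1,1,1],
  delta_pos=[
    [-0.0011,0.0002,0.0017],
    [-0.0005,0.0001,0.0008],
    [0,0,0],
    [0,0,0],
  ],
  yaw=[0,0,0,0],
)

```text
time: 36.27
ee_pos: [0.4745, -0.194, 0.321]
tcp_rot: [179.8, 0.6, 74.8]
wrist_force: [-3.0, -20.5, 13.9]
opening: 0.0142
grasp_force: 100.1
```

Emit:
move_arm(
  jaw=[0.7,0.5,0.4,0.4,0.4],
  delta_pos=[
    [0,0,0],
    [0,0,0],
    [0,0,0.003],
    [0,0,0.01],
    [0,0,0.02],
  ],
  yaw=[0,0,0,0,0],
)

```text
time: 36.68
ee_pos: [0.4736, -0.1912, 0.349]
tcp_rot: [-179.6, 0.1, 75.0]
wrist_force: [-0.0, 0.2, -0.7]
opening: 0.0513
grasp_force: 0.0
```

Emit:
move_arm(
  jaw=[0.4,0.4,0.4,0.4,0.4,0.4,0.4,0.4,0.4,0.4],
  delta_pos=[
    [0,0,0.03],
    [0,0,0.03],
    [0,0.03,0],
    [-0.01,0.03,0],
    [-0.01,0.03,0],
    [-0.01,0.03,0],
    [-0.01,0.03,0],
    [-0.01,0.03,0],
    [-0.01,0.03,0],
    [0,0.03,0],
  ],
  yaw=[0,0,0,0,0,0,0,0,0,0],
)

```text
time: 37.52
ee_pos: [0.4125, 0.0498, 0.4114]
tcp_rot: [-179.8, 0.1, 75.0]
wrist_force: [0.7, 0.0, 0.4]
opening: 0.0513
grasp_force: 0.0
```

```bash
python3 v.py; python3 w.py; python3 - <<'E'
import cv2,numpy as np
s=cv2.imread('pics/scene2.png');t=cv2.imread('pics/top2.png')
a=cv2.resize(s[130:250,250:380],None,fx=3,fy=3,interpolation=2);b=cv2.resize(t[170:290,290:420],None,fx=3,fy=3,interpolation=2)
cv2.imwrite('pics/j.png',np.hstack([a,b]))
E
```

```text
scene knob [(array([345.5, 169.6]), 0.57)]
scene clamp_nose []
[(0.119, array([343.1, 173. ])), (0.129, array([345.2, 171.8])), (0.151, array([349.9, 169.4]))]
top knob [(array([362. , 252.2]), 0.91)]
top clamp_nose [(array([359. , 226.8]), 0.16)]
[(0.119, array([360., 250.])), (0.129, array([360.2, 252.2])), (0.151, array([360.6, 257. ]))]
37.8167 [0.4143 0.0481 0.4109] [-179.8209    0.175    74.9545] 0.050963630053414984
scene []
top []
38.0167 [0.4143 0.0478 0.411 ] [-179.8365    0.1655   74.8816]
```

View pics/j.png

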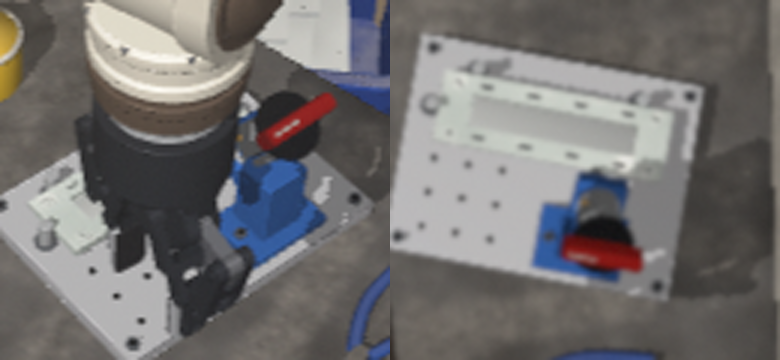

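```bash
python3 -c "
from h import *
print(bot.job_done())"
```

```text
the job is handed in; nothing more can be done
None
```

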